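# Test run of the docked engraving pen

## Task

Give the engraving pen a test run where it lies: first switch on the dust extractor by pressing down the raised end of the wide rocker, then switch on the pen dock by pressing down the raised end of the narrow rocker, and then press the button on the pen's grip fully down, keep it down for about a second and let it come up again. Leave both rockers fully on and the pen lying in its dock, pick nothing up, and do not disturb the die, the checker, the scraper or the gauge.

Things in the scene. Friction and masses are not known exactly. Their poses are not given: they have to be found in the camera images.
- wide: the wide (dust extractor) bench switch: a fixed grey housing 86 x 64 x 30 mm with a white rocker paddle 60 mm long, 44 mm wide and 7 mm thick on top, pivoting across its middle. Origin: centre of the housing's underside, on the bench; x runs along the paddle towards the end that stands up when off, which is always the end farther from the robot (within 0.8 rad of straight ahead), z up. The pivot lies 42 mm above the origin
- wide_rocker (a joint): angle of the wide switch's rocker: 0 = off (its +x end raised, tilted 0.2 rad up), 0.4 = fully on (that end pressed down, tilted 0.2 rad down); on counts from 0.3. It stays where it is left; pressing the raised end takes about 3 to 6 N against friction, until the stop
- wide_pad (a point): point on the wide rocker's top face, on its centre line, 22 mm from the pivot towards the end that is raised when off (8 mm in from that end); it moves with the rocker: about 50 mm above the bench when off, 41 mm when on. Press here, downwards
- narrow: the narrow (pen dock) bench switch: a fixed grey housing 86 x 64 x 30 mm with a white rocker paddle 60 mm long, 16 mm wide and 7 mm thick on top, pivoting across its middle. Origin: centre of the housing's underside, on the bench; x runs along the paddle towards the end that stands up when off, which is always the end farther from the robot (within 0.8 rad of straight ahead), z up. The pivot lies 42 mm above the origin
- narrow_rocker (a joint): angle of the narrow switch's rocker: 0 = off (its +x end raised, tilted 0.2 rad up), 0.4 = fully on (that end pressed down, tilted 0.2 rad down); on counts from 0.3. It stays where it is left; pressing the raised end takes about 3 to 6 N against friction, until the stop
- narrow_pad (a point): point on the narrow rocker's top face, on its centre line, 22 mm from the pivot towards the end that is raised when off (8 mm in from that end); it moves with the rocker: about 50 mm above the bench when off, 41 mm when on. Press here, downwards
- dock: low fixed wooden cradle 116 x 56 x 22 mm in which the pen lies; its floor is 10 mm above the bench. Origin: centre of its underside on the bench; x along the pen towards the nose, which points away from the robot (within 0.6 rad of straight ahead)
- pen: loose cordless engraving pen, about 250 g: a rounded metal grip 102 x 34 x 30 mm (x, y, z) with a tapering nose and needle that reach to x = 110 mm. Origin: centre of the grip's underside; x towards the nose, z up. Its grip's top is 40 mm above the bench
- pen_button (a joint): travel of the round black push button (20 mm across) on top of the pen's grip: 0 = up, 0.006 = fully down (from 0.0045 counts as pressed). Spring: fully down takes 5 N, and it comes back up when let go
- pen_button_top (a point): centre of the button's top face, 10 mm ahead of the pen's origin towards the nose; 52 mm above the bench when up; it moves down with the button
- die: bystander: loose bone die, 18 mm cube; origin at the centre of its underside
- checker: bystander: loose white checker, 34 mm across and 9 mm thick; origin at the centre of its underside
- scraper: bystander: loose scraper, 145 mm long, 40 mm wide, 16 mm thick handle; origin under the handle, y towards the blade
- gauge: bystander: loose brass pip gauge plate, 28 x 80 x 5 mm (x, y, z) with four holes; origin at the centre of its underside
There are look-alikes about, which are no part of the job. What is shaped like the narrow but purple or turquoise is not meant.

How it is judged:
On the way, in this order (a step that is already met when the one before it is completed fails the run):
1. the wide rocker is switched on while the narrow one is still off (value of joint wide_rocker above 0.3 rad and value of joint narrow_rocker below 0.15 rad), for 0.1 s.
2. then the narrow rocker is switched on, the wide one staying on and the pen's button still up (value of joint each of wide_rocker, narrow_rocker above 0.3 rad and value of joint pen_button below 0.003 m), for 0.1 s.
3. then the pen's button is held fully down for at least 0.5 s with both rockers on (value of joint each of wide_rocker, narrow_rocker above 0.3 rad and value of joint pen_button above 0.0045 m), for 0.5 s.
At the end, for the whole second after the job is handed in: both rockers on (beyond 0.3 of 0.4 rad), the pen's button up again (within 1 mm), the pen at rest in its dock (within 8 mm across and 3 mm of its seated height) (value of joint each of wide_rocker, narrow_rocker above 0.3 rad and value of joint pen_button below 0.001 m and horizontal distance between pen and dock below 0.008 m and z of pen in the frame of dock below 0.013 m and linear speed of pen below 0.02 m/s); the robot touches nothing.
It fails at once if the narrow rocker is switched on while the wide one is off (value of joint narrow_rocker above 0.2 rad and value of joint wide_rocker below 0.2 rad).
It fails at once if the pen's button is pressed before both rockers are on (value of joint pen_button above 0.003 m and value of joint any of wide_rocker, narrow_rocker below 0.25 rad).
It fails at once if the pen is lifted or shoved out of its place in the dock (more than 10 mm) (distance of pen from where it was at the start of the episode above 0.01 m).
It fails at once if the die, checker, scraper or gauge is moved by more than 15 mm (distance of any of die, checker, scraper, gauge from where it was at the start of the episode above 0.015 m).
It also fails if it takes over 43 s, if anything falls off the work surface, if the arm or the gripper's body presses on something with over 40 N, if the wrist force passes 120 N, or if a joint passes its speed limit or range.

## Robot

A 7-joint arm with a two-finger parallel gripper is mounted at the origin on the work surface. World frame = base frame: x ahead of the robot, y to its left, z up, the work surface at z = 0. Lengths are in m, angles in rad, forces in N, time in s.
With the tool pointing down it reaches from about 0.425 to 0.925 m from the base axis. Payload 6.8 kg.
Tool frame: the origin (TCP) lies at the centre of the arm's flange, where the gripper is bolted on; the fingertips stand 173 mm ahead of it and the grasp point (between the pads) lies 155 mm ahead of it (r.hold_point_z is the distance from the TCP to the grasp point, in m); z points along the fingers, x is the direction in which the jaws open and shut, and the axes are right-handed (so a half turn about z gives the same grasp; the last joint's range is limited). The gripper opens to 85 mm and grips with 20 to 120 N. Pads are 22 mm wide; open, the fingers measure 114 mm over their backs; the gripper's body (76 mm by 85 mm) begins 54 mm behind the grasp point. The pads swing forward as they close: fully open they stand 13 mm farther back than shut.
Start: joints at [-1.415, 0.477, 0.022, 1.555, -0.011, 1.109, -0.083], TCP at [0.176, 0.652, 0.405] pointing down, gripper open.
Joint ranges: [-2.96, 2.96], [-0.34, 2.1], [-1.41, 1.46], [0.24, 2.44], [-1.37, 4.51], [0.17, 1.92], [-2.96, 2.96]. Speed limits (rad/s): [2.39, 2.39, 3.14, 3.14, 3.14, 3.14, 3.14].

## Interface

Orientations are given as a rotation vector (axis times angle).
In Python, from bench import r gives the robot as it stands.
- The arm moves only by the tool apply_moves, never from a script. Its arguments are lists of equal length, an entry for each row: "dp": the shift along the tool's x, y, z scaled (see below), a list of three; "twist": the turn, a rotation vector about the tool's x, y, z scaled (see below), a list of three; "jaw": the closure in counts, from 0 (fully open) to 255 (shut). In form: {"dp": [[x, y, z], ...], "twist": [[rx, ry, rz], ...], "jaw": [jaw, ...]}. A call has 1 to 20 rows; each row shifts and turns the pose as measured when the row begins, along the tool's axes as they then stand; what a row does not reach is not made up. The controller multiplies each number of a shift by 12 cm and each number of a turn by 120 degrees. A row lasts 1/10 s, in which the tool goes at most 50 mm and 8.59 degrees, less where a joint would pass 70% of its speed; a pose out of reach is approached as far as the arm can. A call with a number of a shift or a turn outside -1 to 1 is refused whole. A call with a gripper value outside its range is refused whole. The fingers move at their own pace and stop on an object; "grip_force" is the grip in N (left out, the last holds). Time passes only in rows, so rows that do not move let the fingers close. It gives the time, the measured TCP pose, the force and the opening at its end, in the units of the state.
- r.get_obs(): the state, without advancing time (a new reading comes with each control period).
- r.grab_frame(name): name is "side" or "top" or "wrist"; returns a dict with "color" (480x640x3 uint8, red, green, blue), "z_map" (480x640 float32, m along the optical axis (not along the pixel's ray), 0 where there is no reading), "intrinsics" (3x3 intrinsics, pixels), "dist_coeffs" ([k1, k2, p1, p2, k3] as OpenCV has them; the pictures are not rectified), "R" (3x3) and "t" (3): a world point X has camera coordinates R X + t; the wrist camera has in their place "hand_eye" (4x4, takes a point from camera to tool coordinates, whose origin is the TCP and whose axes are the tool frame's). Camera axes: x right, y down, z forward; pixel columns grow to the right and rows downward; lengths in m; the calibration is good to about 2 mm. A picture is of the moment at which its call begins: read the wrist's pose just before it.
- r.hand_in(): hands the job in, once; it reports no verdict.
The state is a dict: "clock": time; "joints": joint angles; "qvel": joint speeds; "tau": joint torques, N m; "tcp_pos": TCP position; "orientation": TCP orientation; "contact_force": force on the tool from outside, world axes, zero at the start; "moment": the same for the moment, N m; "grip_width": finger opening in m.
Only numpy, scipy, OpenCV 4.12 (cv2) and the standard library are available. Lean on these libraries where they do the work, as an engineer would, in place of code of your own. Each camera call takes 0.05 s, during which the arm holds its last target.

## Working session

There is one attempt and no reset: what is moved stays moved. The work goes in short steps, Python scripts to look and compute and a tool call to move; the robot and the scene stay as the last step left them, time stands still between calls to the robot, and variables do not carry over. Pictures are saved under pics/ and viewed, and the job is handed in when it is done.

Besides the shell and the picture viewer there is one more tool, called after ">>>" as name(argument=value, ...) on one line, values as JSON. apply_moves: Moves the arm, as the interface text tells. Shifts and turns lie within -1 to 1; 1 stands for 12 cm of shift or 120 degrees of turn. Its arguments: {"type":"object","properties":{"dp":{"type":"array"},"twist":{"type":"array"},"jaw":{"type":"array"},"grip_force":{"type":"number"}},"required":["dp","twist","jaw"]}

```bash
mkdir -p pics; ls; cat > h.py <<'E'
import numpy as np,cv2,pickle
from bench import r
def save(f,n): cv2.imwrite(f'pics/{n}.png',cv2.cvtColor(f['color'],cv2.COLOR_RGB2BGR))
E
python3 - <<'E'
from h import *
o=r.get_obs(); print({k:np.round(v,3) for k,v in o.items()})
for n in ['side','top']:
    f=r.grab_frame(n); save(f,n+'0'); pickle.dump(f,open(n+'0.pkl','wb')); print(n,f['intrinsics'].round(1),f['dist_coeffs'],f['R'].round(3),f['t'])
E
```

```text
pics
{'clock': np.float64(0.0), 'joints': array([-1.415,  0.478,  0.022,  1.556, -0.012,  1.109, -0.083]), 'qvel': array([-0.001,  0.001,  0.001, -0.001, -0.   , -0.001,  0.   ]), 'tau': array([-1.0000e-03, -5.9644e+01,  1.6080e+00, -2.8120e+01,  1.2000e-02,
        1.0000e-02,  0.0000e+00]), 'tcp_pos': array([0.176, 0.651, 0.404]), 'orientation': array([ 2.493e+00,  1.909e+00, -2.000e-03]), 'contact_force': array([-0.352, -0.796, -0.317]), 'moment': array([-0.026,  0.001,  0.005]), 'grip_width': np.float64(0.085)}
side [[571.4   0.  316.7]
 [  0.  571.4 231.6]
 [  0.    0.    1. ]] [-0.0840724  0.         0.         0.         0.       ] [[ 0.821 -0.571  0.016]
 [-0.38  -0.566 -0.732]
 [ 0.426  0.595 -0.682]] [-0.47002634  0.24689643  0.73868523]
top [[475.3   0.  313.6]
 [  0.  475.3 234.7]
 [  0.    0.    1. ]] [0.02345531 0.         0.         0.         0.        ] [[-0.011 -0.999  0.041]
 [-0.998  0.008 -0.065]
 [ 0.065 -0.041 -0.997]] [-0.01212271  0.55856141  0.78496658]
```

View pics/top0.png

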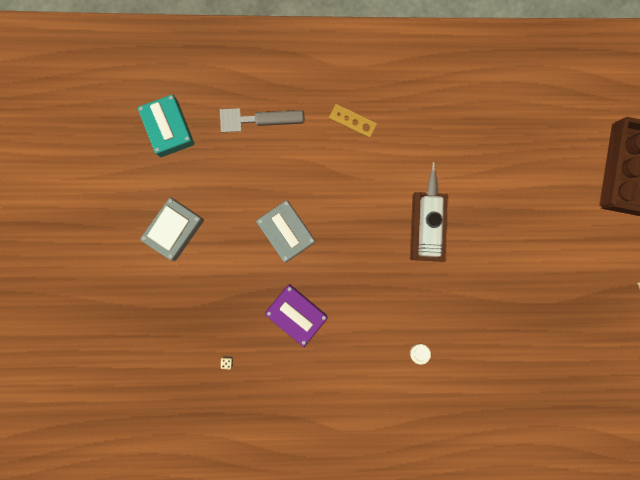

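View pics/side0.png

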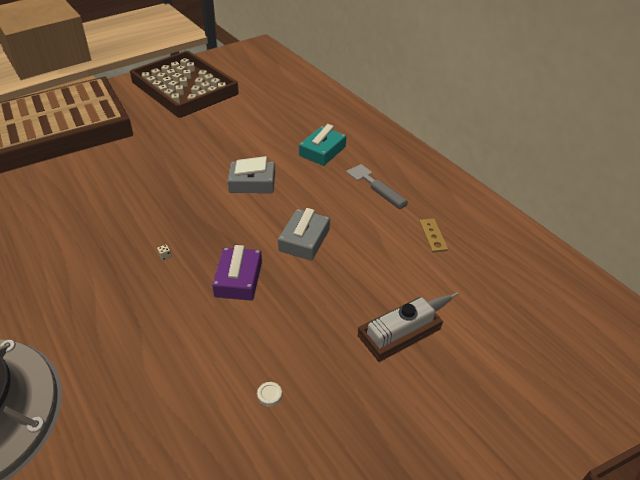

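```bash
cat >> h.py <<'E'
def ray(f,uv,z):
    uv=np.array(uv,float).reshape(-1,1,2)
    n=cv2.undistortPoints(uv,f['intrinsics'],f['dist_coeffs']).reshape(-1,2)
    d=np.c_[n,np.ones(len(n))]@f['R']; c=-f['R'].T@f['t']
    s=(z-c[2])/d[:,2]; return c+s[:,None]*d
def proj(f,X):
    return cv2.projectPoints(np.array(X,float).reshape(-1,1,3),cv2.Rodrigues(f['R'])[0],f['t'],f['intrinsics'],f['dist_coeffs'])[0].reshape(-1,2)
E
python3 - <<'E'
from h import *
for cam,boxes in [('top',dict(wide=(140,195,205,265),narrow=(255,198,315,265))),('side',dict(wide=(225,150,280,195),narrow=(275,200,335,260)))]:
    f=pickle.load(open(cam+'0.pkl','rb')); c=f['color'].astype(int)
    hsv=cv2.cvtColor(f['color'],cv2.COLOR_RGB2HSV)
    for n,(a,b,c2,d) in boxes.items():
        m=np.zeros((480,640),np.uint8); s=hsv[b:d,a:c2]
        m[b:d,a:c2]=((s[...,2]>200)&(s[...,1]<60))*255
        k,_=cv2.findContours(m,0,1); k=max(k,key=cv2.contourArea)
        M=cv2.moments(k); cen=(M['m10']/M['m00'],M['m01']/M['m00'])
        print(cam,n,cv2.contourArea(k),np.round(cen,1),ray(f,[cen],.0455).round(4))
        bx=cv2.boxPoints(cv2.minAreaRect(k)); P=ray(f,bx,.0455); print(bx.round(0).tolist(),P.round(3).tolist())
        for i in (0,1):
            e=P[i+1]-P[i]; print(np.linalg.norm(e).round(4),np.degrees(np.arctan2(e[1],e[0])).round(1))
        g=f['z_map'];ys,xs=np.where(m>0);z=g[ys,xs];ok=z>0
        nn=cv2.undistortPoints(np.c_[xs,ys].astype(float).reshape(-1,1,2),f['intrinsics'],f['dist_coeffs']).reshape(-1,2)
        X=(np.c_[nn,np.ones(len(nn))]*z[:,None]-f['t'])@f['R']; X=X[ok]
        print('depth mean',X.mean(0).round(4)); A=np.c_[X[:,:2]-X[:,:2].mean(0),np.ones(len(X))]; co=np.linalg.lstsq(A,X[:,2],rcond=None)[0]; print('slope',np.round(co,3))
    # button
    bb=(415,205,455,235) if cam=='top' else (395,300,422,325)
    a,b,c2,d=bb; m=np.zeros((480,640),np.uint8); m[b:d,a:c2]=(hsv[b:d,a:c2,2]<60)*255
    k,_=cv2.findContours(m,0,1);k=max(k,key=cv2.contourArea); (u,v),rad=cv2.minEnclosingCircle(k)
    print(cam,'button',u,v,rad,ray(f,[(u,v)],.052).round(4))
E
```

```text
top wide 903.5 [167.2 227.8] [[0.5697 0.2199 0.0455]]
[[146.0, 236.0], [166.0, 205.0], [188.0, 220.0], [168.0, 250.0]] [[0.557, 0.253, 0.045], [0.606, 0.223, 0.045], [0.582, 0.187, 0.045], [0.533, 0.217, 0.045]]
0.0576 -31.8
0.0429 -123.3
depth mean [0.5698 0.2201 0.0448]
slope [ 0.133 -0.128  0.045]
top narrow 292.0 [284.7 230. ] [[0.5647 0.031  0.0455]]
[[271.0, 218.0], [278.0, 213.0], [298.0, 242.0], [291.0, 247.0]] [[0.585, 0.053, 0.045], [0.593, 0.041, 0.045], [0.544, 0.009, 0.045], [0.536, 0.021, 0.045]]
0.0145 -56.4
0.0585 -146.8
depth mean [0.5647 0.0309 0.045 ]
slope [0.2   0.042 0.045]
top button 434.4166564941406 219.4166717529297 6.60923433303833 [[ 0.5798 -0.2142  0.052 ]]
side wide 318.5 [250.2 164.3] [[0.5708 0.2201 0.0455]]
[[233.0, 160.0], [265.0, 156.0], [266.0, 168.0], [235.0, 172.0]] [[0.551, 0.249, 0.045], [0.608, 0.227, 0.045], [0.59, 0.192, 0.045], [0.535, 0.214, 0.045]]
0.061 -21.1
0.0395 -116.6
depth mean [0.5698 0.2182 0.0471]
slope [ 0.133 -0.097  0.047]
side narrow 163.0 [303.4 220.8] [[0.5653 0.0305 0.0455]]
[[294.0, 232.0], [307.0, 207.0], [313.0, 210.0], [300.0, 235.0]] [[0.537, 0.016, 0.045], [0.59, 0.058, 0.045], [0.594, 0.045, 0.045], [0.541, 0.005, 0.045]]
0.0676 38.0
0.0131 -71.4
depth mean [0.5648 0.0298 0.0464]
slope [0.187 0.044 0.046]
side button 407.7673645019531 311.48931884765625 8.524023056030273 [[ 0.5773 -0.2209  0.052 ]]
```

```bash
cat >> h.py <<'E'
from scipy.spatial.transform import Rotation as Ro
def goto(x,y,ztip,ydir=None):
    o=r.get_obs(); R=Ro.from_rotvec(o['orientation']); 
    d=np.array([x,y,ztip+.173])-o['tcp_pos']; t=R.inv().apply(d)
    M=R.as_matrix(); ya=np.degrees(np.arctan2(M[1,1],M[0,1]))
    print('clock',o['clock'].round(2),'tcp',o['tcp_pos'].round(4),'tool z',M[:,2].round(3),'ydir',ya.round(1),'F',o['contact_force'].round(1),'j',o['joints'].round(2),'w',o['grip_width'].round(3))
    print('tool shift mm',(t*1000).round(1),'units',(t/.12).round(3))
    if ydir is not None:
        D=np.array([[np.sin(np.radians(-ydir)),0,0]]); c,s=np.cos(np.radians(ydir)),np.sin(np.radians(ydir))
        T=np.c_[[-s,c,0],[c,s,0],[0,0,-1]]
        rv=(R.inv()*Ro.from_matrix(T)).as_rotvec(); print('twist deg',np.degrees(rv).round(1),'units',(np.degrees(rv)/120).round(3))
E
python3 -c "
from h import *
goto(.588,.2085,.1,-32)"
```

```text
Traceback (most recent call last):
  File "h.py", line 16, in goto
    print('clock',o['clock'].round(2),'tcp',o['tcp_pos'].round(4),'tool z',M[:,2].round(3),'ydir',ya.round(1),'F',o['contact_force'].round(1),'j',o['joints'].round(2),'w',o['grip_width'].round(3))
                  ^^^^^^^^^^^^^^^^
AttributeError: 'float' object has no attribute 'round'
```

```bash
sed -i "s/o\['clock'\].round(2)/round(float(o['clock']),2)/; s/o\['grip_width'\].round(3)/round(float(o['grip_width']),3)/" h.py
python3 -c "
from h import *
goto(.588,.2085,.1,-32)"
```

```text
clock 0.1 tcp [0.1759 0.6514 0.4038] tool z [-0.    -0.002 -1.   ] ydir -15.1 F [ 0.8 -0.6 -0.1] j [-1.42  0.48  0.02  1.56 -0.01  1.11 -0.08] w 0.085
tool shift mm [-319.9  513.3  131.4] units [-2.666  4.277  1.095]
twist deg [ 0.   0.1 16.9] units [0.    0.001 0.141]
```

>>> apply_moves(dp=[[-0.19,0.3,0],[-0.19,0.3,0],[-0.19,0.3,0],[-0.19,0.3,0],[-0.19,0.3,0],[-0.19,0.3,0],[-0.19,0.3,0],[-0.19,0.3,0],[-0.19,0.3,0],[-0.19,0.3,0],[-0.19,0.3,0],[-0.19,0.3,0],[0,0,0],[0,0,0]], twist=[[0,0,0],[0,0,0],[0,0,0],[0,0,0],[0,0,0],[0,0,0],[0,0,0],[0,0,0],[0,0,0],[0,0,0],[0,0,0],[0,0,0],[0,0,0.07],[0,0,0.07]], jaw=[255,255,255,255,255,255,255,255,255,255,255,255,255,255])

```text
clock: 1.5
tcp_pos: [0.5331, 0.2584, 0.3974]
orientation: [2.74, 1.529, -0.017]
contact_force: [-1.1, 0.3, -0.3]
grip_width: -0.0001
```

```bash
python3 -c "
from h import *
goto(.588,.2085,.07,-32)"
```

```text
clock 1.5 tcp [0.5331 0.2584 0.3974] tool z [-0.007 -0.009 -1.   ] ydir -31.7 F [-1.1  0.3 -0.3] j [-0.76  0.36  0.26  1.78 -0.1   1.03  0.55] w -0.0
tool shift mm [-11.8  73.1 154.5] units [-0.098  0.609  1.287]
twist deg [-0.1  0.7  0.3] units [-0.001  0.006  0.003]
```

>>> apply_moves(dp=[[-0.05,0.3,0],[-0.05,0.3,0],[0,0,0.3],[0,0,0.3],[0,0,0.3],[0,0,0.2],[0,0,0]], twist=[[0,0.006,0.003],[0,0,0],[0,0,0],[0,0,0],[0,0,0],[0,0,0],[0,0,0]], jaw=[255,255,255,255,255,255,255])

```text
clock: 2.2
tcp_pos: [0.5903, 0.2069, 0.2601]
orientation: [-2.753, -1.512, -0.001]
contact_force: [0.2, -0.0, -0.5]
grip_width: 0.0
```

```bash
python3 -c "
from h import *
goto(.5905,.207,.055,-32)
for n in ['top','side','wrist']: save(r.grab_frame(n),n+'1')
a=cv2.imread('pics/side1.png');b=cv2.imread('pics/wrist1.png');a=cv2.resize(a[80:280,150:390],(480,400));cv2.imwrite('pics/c1.png',np.hstack([a,cv2.resize(b,(320,240)).repeat(1,0) if 0 else cv2.copyMakeBorder(cv2.resize(b,(320,240)),0,160,0,0,0)]))
"
```

```text
clock 2.2 tcp [0.5903 0.2069 0.2601] tool z [-0.     0.001 -1.   ] ydir -32.5 F [ 0.2 -0.  -0.5] j [-0.61  0.57  0.24  1.81 -0.18  0.79  0.72] w 0.0
tool shift mm [ 0.2  0.1 32.1] units [0.002 0.001 0.268]
twist deg [-0.  -0.  -0.5] units [-0.    -0.    -0.004]
```

View pics/c1.png

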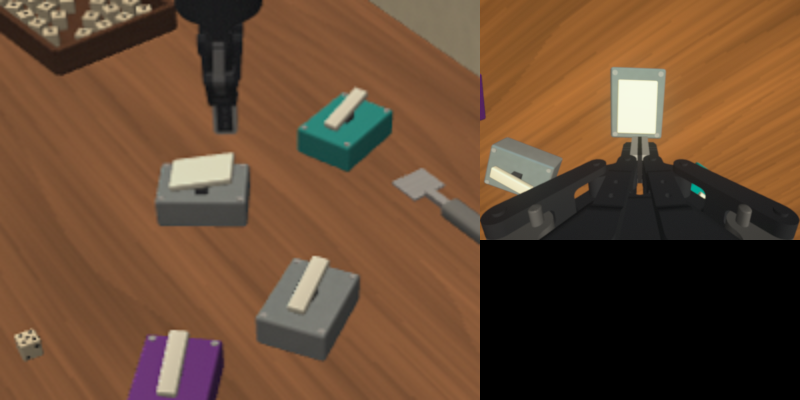

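The tool is centred over the raised end: the paddle sits at (638,105) in the wrist view, aligned with the fingers. I'll descend from here.

>>> apply_moves(dp=[[0,0,0.2],[0,0,0.06],[0,0,0.04],[0,0,0.03],[0,0,0.03]], twist=[[0,0,0],[0,0,0],[0,0,0],[0,0,0],[0,0,0]], jaw=[255,255,255,255,255])

```text
clock: 2.85
tcp_pos: [0.5963, 0.2094, 0.2292]
orientation: [2.753, 1.512, 0.036]
contact_force: [0.1, 0.0, 0.2]
grip_width: -0.0003
```

```bash
python3 -c "
from h import *
goto(.5905,.207,.045,-32); print(r.get_obs()['qvel'].round(3))
f=r.grab_frame('side');save(f,'side2');a=cv2.imread('pics/side2.png');cv2.imwrite('pics/c2.png',cv2.resize(a[80:230,150:350],(800,600)))
goto(.5905,.207,.045,-32)
"
```

```text
clock 2.85 tcp [0.5963 0.2094 0.2292] tool z [ 0.02   0.011 -1.   ] ydir -32.4 F [0.1 0.  0.2] j [-0.6   0.62  0.22  1.81 -0.2   0.71  0.74] w -0.0
tool shift mm [-5.3 -3.7 11.1] units [-0.045 -0.031  0.092]
twist deg [ 0.7 -1.1 -0.4] units [ 0.005 -0.01  -0.004]
[ 0.011  0.044 -0.015  0.006 -0.013 -0.063  0.012]
clock 2.9 tcp [0.5961 0.2093 0.2286] tool z [ 0.02  0.01 -1.  ] ydir -32.4 F [-0.3  0.8 -0.3] j [-0.6   0.62  0.22  1.81 -0.2   0.71  0.74] w 0.0
tool shift mm [-5.2 -3.6 10.4] units [-0.043 -0.03   0.087]
twist deg [ 0.6 -1.1 -0.4] units [ 0.005 -0.009 -0.004]
```

View pics/c2.png

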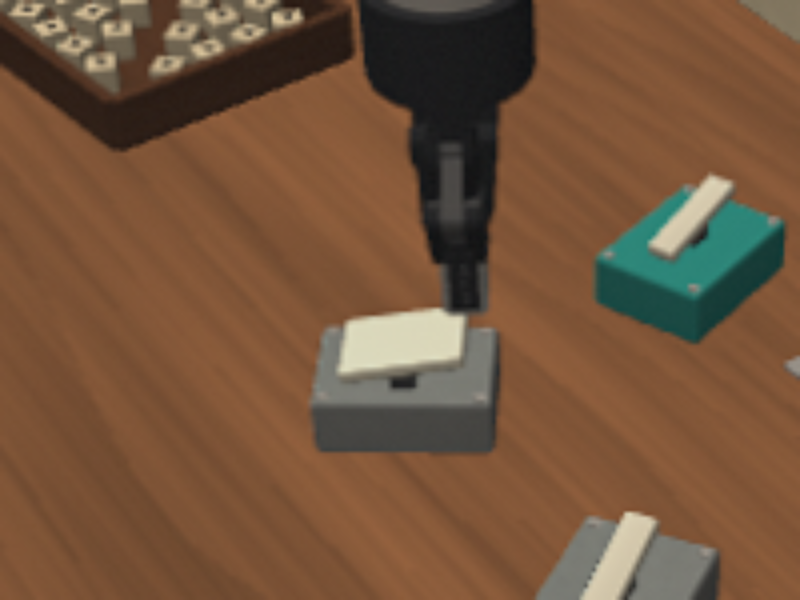

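>>> apply_moves(dp=[[-0.045,-0.03,-0.04],[0,0,0]], twist=[[0.005,-0.009,-0.003],[0,0,0]], jaw=[255,255])

```text
clock: 3.1
tcp_pos: [0.5897, 0.2064, 0.2341]
orientation: [2.748, 1.522, -0.001]
contact_force: [0.7, -0.3, -0.5]
grip_width: 0.0002
```

```bash
python3 -c "
from h import *
goto(.5905,.207,.045,-32)"
```

```text
clock 3.1 tcp [0.5897 0.2064 0.2341] tool z [-0.001 -0.001 -1.   ] ydir -32.1 F [ 0.7 -0.3 -0.5] j [-0.6   0.6   0.23  1.82 -0.19  0.74  0.74] w 0.0
tool shift mm [ 0.9  0.3 16.1] units [0.008 0.003 0.134]
twist deg [-0.   0.1 -0.1] units [-0.  0. -0.]
```

>>> apply_moves(dp=[[0,0,0.12],[0,0,0.02]], twist=[[0,0,0],[0,0,0]], jaw=[255,255])

```text
clock: 3.3
tcp_pos: [0.5907, 0.2065, 0.218]
orientation: [2.748, 1.521, 0.005]
contact_force: [-3.1, -0.8, 3.5]
grip_width: -0.0001
```

```bash
python3 -c "
from h import *
goto(.5905,.207,.04,-32)"
```

```text
clock 3.3 tcp [0.5907 0.2065 0.218 ] tool z [ 0.003  0.001 -1.   ] ydir -32.1 F [-3.1 -0.8  3.5] j [-0.6   0.63  0.22  1.82 -0.2   0.71  0.74] w -0.0
tool shift mm [ 0.4 -0.4  5. ] units [ 0.003 -0.004  0.042]
twist deg [ 0.1 -0.1 -0.1] units [ 0.001 -0.001 -0.   ]
```

Contact at 3.5 N, so the rocker is moving. I'll press on.

>>> apply_moves(dp=[[0,0,0.05],[0,0,0.05]], twist=[[0,0,0],[0,0,0]], jaw=[255,255])

```text
clock: 3.5
tcp_pos: [0.5917, 0.2063, 0.2131]
orientation: [-2.748, -1.519, -0.004]
contact_force: [-27.7, -8.9, 87.5]
grip_width: -0.0002
```

```bash
python3 -c "
from h import *
goto(.5905,.207,.04,-32)"
```

```text
clock 3.5 tcp [0.5917 0.2063 0.2131] tool z [ 0.001  0.003 -1.   ] ydir -32.1 F [-27.7  -8.9  87.5] j [-0.59  0.64  0.22  1.82 -0.2   0.7   0.75] w -0.0
tool shift mm [-0.1 -1.4  0.1] units [-0.    -0.012  0.001]
twist deg [-0.  -0.2 -0.1] units [-0.    -0.002 -0.001]
```

>>> apply_moves(dp=[[0,0,-0.1],[0,0,-0.3],[0,0,-0.2],[0,0,0]], twist=[[0,0,0],[0,0,0],[0,0,0],[0,0,0]], jaw=[255,255,255,255])

```text
clock: 3.9
tcp_pos: [0.5915, 0.2058, 0.2886]
orientation: [-2.747, -1.517, -0.002]
contact_force: [0.8, -0.3, -0.7]
grip_width: 0.0005
```

```bash
python3 -c "
from h import *
goto(.5845,.0438,.075,33)
f=r.grab_frame('side');save(f,'side3');a=cv2.imread('pics/side3.png');cv2.imwrite('pics/c3.png',cv2.resize(a[80:260,150:390],(800,600)))
"
```

```text
clock 3.9 tcp [0.5915 0.2058 0.2886] tool z [-0.     0.004 -1.   ] ydir -32.2 F [ 0.8 -0.3 -0.7] j [-0.62  0.53  0.25  1.79 -0.17  0.84  0.72] w 0.0
tool shift mm [-140.9   80.4   40. ] units [-1.174  0.67   0.333]
twist deg [ -0.   -0.2 -65.2] units [-0.    -0.002 -0.543]
```

View pics/c3.png

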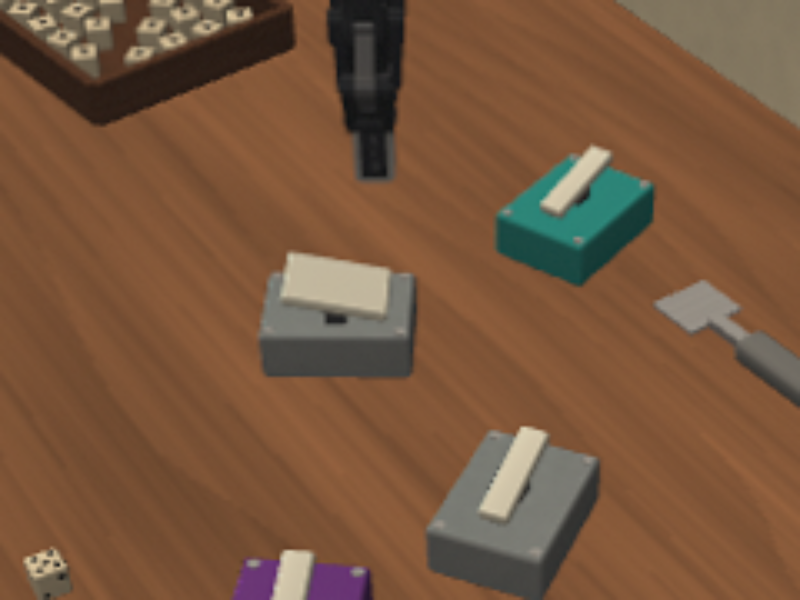

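The wide paddle at (335,285) has flipped: its far right end is now down. The narrow one is next.

>>> apply_moves(dp=[[-0.3,0.17,0],[-0.3,0.17,0],[-0.3,0.17,0],[-0.25,0.15,0],[0,0,0],[0,0,0],[0,0,0],[0,0,0],[0,0,0],[0,0,0],[0,0,0],[0,0,0],[0,0,0]], twist=[[0,0,0],[0,0,0],[0,0,0],[0,0,0],[0,0,-0.07],[0,0,-0.07],[0,0,-0.07],[0,0,-0.07],[0,0,-0.07],[0,0,-0.07],[0,0,-0.07],[0,0,-0.05],[0,0,0]], jaw=[255,255,255,255,255,255,255,255,255,255,255,255,255])

```text
clock: 5.25
tcp_pos: [0.5754, 0.0415, 0.2623]
orientation: [-1.438, -2.755, 0.03]
contact_force: [0.6, 0.5, -0.1]
grip_width: 0.0001
```

```bash
python3 -c "
from h import *
goto(.5845,.0438,.06,33)"
```

```text
clock 5.25 tcp [0.5754 0.0415 0.2623] tool z [-0.039 -0.001 -0.999] ydir 34.9 F [ 0.6  0.5 -0.1] j [-0.15  0.5  -0.04  1.9   0.02  0.79  1.99] w 0.0
tool shift mm [-3.9  9.7 28.9] units [-0.032  0.081  0.241]
twist deg [-1.9 -1.2  1.9] units [-0.016 -0.01   0.015]
```

>>> apply_moves(dp=[[-0.03,0.08,0.1],[0,0,0]], twist=[[-0.016,-0.01,0.015],[0,0,0]], jaw=[255,255])

```text
clock: 5.45
tcp_pos: [0.5841, 0.0439, 0.2472]
orientation: [-1.506, -2.755, 0.002]
contact_force: [-0.6, 0.1, -0.9]
grip_width: 0.0001
```

```bash
python3 -c "
from h import *
goto(.5845,.0438,.06,33)"
```

```text
clock 5.45 tcp [0.5841 0.0439 0.2472] tool z [-0.003  0.    -1.   ] ydir 32.7 F [-0.6  0.1 -0.9] j [-0.16  0.52 -0.02  1.9   0.02  0.72  1.95] w 0.0
tool shift mm [-0.3  0.4 14.2] units [-0.003  0.003  0.118]
twist deg [-0.1 -0.1 -0.3] units [-0.001 -0.001 -0.003]
```

>>> apply_moves(dp=[[0,0.002,0.13],[0,0,0.1],[0,0,0.01]], twist=[[-0.001,-0.001,-0.002],[0,0,0],[0,0,0]], jaw=[255,255,255])

```text
clock: 5.75
tcp_pos: [0.5845, 0.0445, 0.2176]
orientation: [-1.505, -2.757, -0.0]
contact_force: [2.3, 0.4, 5.1]
grip_width: 0.0
```

```bash
python3 -c "
from h import *
goto(.5845,.0438,.041,33)"
```

```text
clock 5.75 tcp [0.5845 0.0445 0.2176] tool z [-0.  0. -1.] ydir 32.7 F [2.3 0.4 5.1] j [-0.17  0.57 -0.02  1.91  0.02  0.66  1.94] w 0.0
tool shift mm [-0.6 -0.4  3.6] units [-0.005 -0.003  0.03 ]
twist deg [-0.  -0.  -0.3] units [-0.    -0.    -0.002]
```

>>> apply_moves(dp=[[0,0,0.02],[0,0,0.015]], twist=[[0,0,0],[0,0,0]], jaw=[255,255])

```text
clock: 5.95
tcp_pos: [0.5849, 0.0446, 0.2148]
orientation: [-1.506, -2.756, 0.0]
contact_force: [-4.6, -0.2, 19.7]
grip_width: 0.0005
```

>>> apply_moves(dp=[[0,0,0.015]], twist=[[0,0,0]], jaw=[255])

```text
clock: 6.05
tcp_pos: [0.5849, 0.0446, 0.2148]
orientation: [-1.507, -2.756, 0.001]
contact_force: [-5.1, 0.0, 20.4]
grip_width: -0.0002
```

Firm at the stop (20 N, no further motion). Next I'll retreat, look and re-measure the button.

>>> apply_moves(dp=[[0,0,-0.1],[0,0,-0.3],[0,0,-0.2],[0,0,0]], twist=[[0,0,0],[0,0,0],[0,0,0],[0,0,0]], jaw=[255,255,255,255])

```text
clock: 6.45
tcp_pos: [0.5838, 0.0439, 0.2905]
orientation: [-1.507, -2.752, 0.005]
contact_force: [-0.0, 1.5, -0.5]
grip_width: -0.0003
```

```bash
python3 - <<'E'
from h import *
goto(.5798,-.2142,.1,-14)
f=r.grab_frame('side');save(f,'side4');a=cv2.imread('pics/side4.png')
g=pickle.load(open('top0.pkl','rb'));b=cv2.cvtColor(g['color'],cv2.COLOR_RGB2BGR)
cv2.imwrite('pics/c4.png',np.hstack([cv2.resize(a[100:370,200:460],(400,415)),cv2.resize(b[150:275,380:500],(400,415))]))
s=pickle.load(open('side0.pkl','rb'))
for h in (.052,.04): print(proj(s,[.5798,-.2142,h]),proj(g,[.5798,-.2142,h]))
# pen body outline in top view: light mask at z~.03 ; nose tip
hsv=cv2.cvtColor(g['color'],cv2.COLOR_RGB2HSV)[180:270,405:455]
m=((hsv[...,1]<60)&(hsv[...,2]>130)).astype(np.uint8)*255
k=max(cv2.findContours(m,0,1)[0],key=cv2.contourArea)+np.array([405,180]); bx=cv2.boxPoints(cv2.minAreaRect(k)); print(bx,ray(g,bx,.035).round(4))
m2=np.zeros((480,640),np.uint8);q=cv2.cvtColor(g['color'],cv2.COLOR_RGB2HSV)[205:235,420:450];m2[205:235,420:450]=(q[...,2]<70)*255
ys,xs=np.where(m2>0);nz=g['z_map'][ys,xs];n=cv2.undistortPoints(np.c_[xs,ys].astype(float).reshape(-1,1,2),g['intrinsics'],g['dist_coeffs']).reshape(-1,2)
X=(np.c_[n,np.ones(len(n))]*nz[:,None]-g['t'])@g['R'];print(len(X),X.mean(0).round(4),np.median(X,0).round(4))
q=cv2.cvtColor(s['color'],cv2.COLOR_RGB2HSV)[298:328,392:426,2];print((q<70).sum());k=max(cv2.findContours(((q<60)*255).astype(np.uint8),0,1)[0],key=cv2.contourArea);print(cv2.boundingRect(k))
E
```

```text
clock 6.45 tcp [0.5838 0.0439 0.2905] tool z [-0.005 -0.001 -1.   ] ydir 32.6 F [-0.   1.5 -0.5] j [-0.17  0.46 -0.02  1.87  0.01  0.81  1.95] w -0.0
tool shift mm [-215.4 -142.2   17.7] units [-1.795 -1.185  0.148]
twist deg [-0.3 -0.  46.6] units [-0.003 -0.     0.388]
[[406.03932148 307.74592344]] [[434.43739893 219.38945581]]
[[405.01655192 312.99541182]] [[432.3120462  220.09392292]]
[[418.30768 255.53847]
 [420.0752  195.4434 ]
 [442.58514 196.10545]
 [440.81763 256.2005 ]] [[ 0.5212 -0.1906  0.035 ]
 [ 0.6219 -0.1961  0.035 ]
 [ 0.6206 -0.2341  0.035 ]
 [ 0.5198 -0.2283  0.035 ]]
152 [ 0.5805 -0.2148  0.0494] [ 0.5804 -0.2141  0.0507]
231
(8, 5, 16, 17)
```

View pics/c4.png

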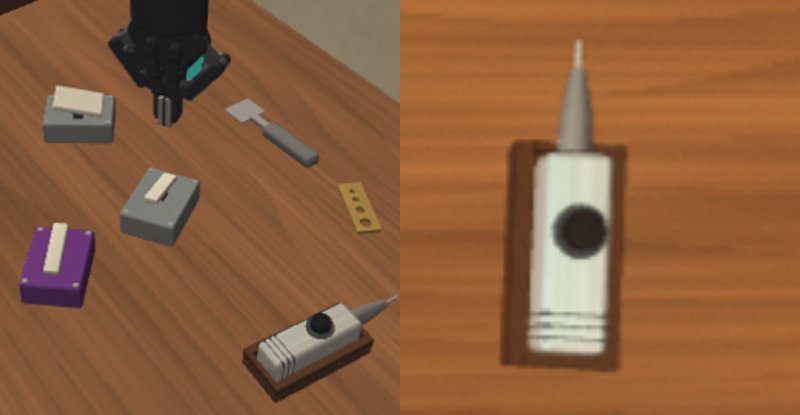

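>>> apply_moves(dp=[[-0.3,-0.2,0],[-0.3,-0.2,0],[-0.3,-0.2,0],[-0.3,-0.2,0],[-0.3,-0.2,0],[-0.28,-0.18,0],[0,0,0],[0,0,0],[0,0,0],[0,0,0],[0,0,0],[0,0,0],[0,0,0]], twist=[[0,0,0],[0,0,0],[0,0,0],[0,0,0],[0,0,0],[0,0,0],[0,0,0.07],[0,0,0.07],[0,0,0.07],[0,0,0.07],[0,0,0.06],[0,0,0.05],[0,0,0]], jaw=[255,255,255,255,255,255,255,255,255,255,255,255,255])

```text
clock: 7.8
tcp_pos: [0.5705, -0.2227, 0.2742]
orientation: [-2.475, -1.896, 0.039]
contact_force: [-0.5, -0.4, -0.7]
grip_width: -0.0001
```

```bash
python3 -c "
from h import *
goto(.5803,-.2145,.075,-14)"
```

```text
clock 7.8 tcp [ 0.5705 -0.2227  0.2742] tool z [-0.034  0.004 -0.999] ydir -15.1 F [-0.5 -0.4 -0.7] j [ 0.1   0.54  0.23  1.82 -0.15  0.84  1.71] w -0.0
tool shift mm [10.6  8.2 25.9] units [0.089 0.069 0.216]
twist deg [-2.   0.3 -1.1] units [-0.016  0.002 -0.009]
```

>>> apply_moves(dp=[[0.09,0.068,0.15],[0,0,0]], twist=[[-0.016,0.002,-0.009],[0,0,0]], jaw=[255,255])

```text
clock: 8.0
tcp_pos: [0.5799, -0.2139, 0.2541]
orientation: [-2.469, -1.94, 0.004]
contact_force: [-0.2, 0.7, 0.5]
grip_width: -0.0
```

```bash
python3 -c "
from h import *
goto(.5803,-.2145,.055,-14)"
```

```text
clock 8.0 tcp [ 0.5799 -0.2139  0.2541] tool z [-0.003 -0.    -1.   ] ydir -13.7 F [-0.2  0.7  0.5] j [ 0.09  0.57  0.21  1.83 -0.16  0.77  1.72] w -0.0
tool shift mm [-0.4  0.6 26.1] units [-0.004  0.005  0.218]
twist deg [-0.2  0.1  0.3] units [-0.001  0.     0.003]
```

>>> apply_moves(dp=[[0,0.004,0.13],[0,0,0.08],[0,0,0]], twist=[[-0.001,0,0.002],[0,0,0],[0,0,0]], jaw=[255,255,255])

```text
clock: 8.3
tcp_pos: [0.5791, -0.215, 0.2282]
orientation: [-2.469, -1.939, 0.006]
contact_force: [-0.4, -0.3, 0.0]
grip_width: 0.0004
```

```bash
python3 -c "
from h import *
goto(.5803,-.2145,.046,-14)"
```

```text
clock 8.3 tcp [ 0.5791 -0.215   0.2282] tool z [-0.005 -0.    -1.   ] ydir -13.7 F [-0.4 -0.3  0. ] j [ 0.1   0.6   0.2   1.84 -0.17  0.72  1.73] w 0.0
tool shift mm [0.8 1.  9.2] units [0.007 0.009 0.077]
twist deg [-0.3  0.1  0.3] units [-0.002  0.001  0.002]
```

>>> apply_moves(dp=[[0.006,0.008,0.06],[0,0,0]], twist=[[-0.002,0,0.002],[0,0,0]], jaw=[255,255])

```text
clock: 8.5
tcp_pos: [0.5802, -0.2153, 0.2217]
orientation: [2.474, 1.934, -0.002]
contact_force: [-2.4, 2.2, 2.7]
grip_width: 0.0
```

>>> apply_moves(dp=[[0,0.004,0.025],[0,0,0.01]], twist=[[0,0,0],[0,0,0]], jaw=[255,255])

```text
clock: 8.7
tcp_pos: [0.5806, -0.2156, 0.2194]
orientation: [2.475, 1.934, -0.002]
contact_force: [-4.3, 2.7, 13.0]
grip_width: 0.0002
```

>>> apply_moves(dp=[[0,0,0.01],[0,0,0.01],[0,0,0.01],[0,0,0.01],[0,0,0.01]], twist=[[0,0,0],[0,0,0],[0,0,0],[0,0,0],[0,0,0]], jaw=[255,255,255,255,255])

```text
clock: 9.2
tcp_pos: [0.5804, -0.2159, 0.2195]
orientation: [-2.475, -1.934, -0.001]
contact_force: [-3.2, 2.1, 10.5]
grip_width: 0.0002
```

>>> apply_moves(dp=[[0,0,0.01],[0,0,0.01],[0,0,0.01],[0,0,0.01]], twist=[[0,0,0],[0,0,0],[0,0,0],[0,0,0]], jaw=[255,255,255,255])

```text
clock: 9.6
tcp_pos: [0.5803, -0.2162, 0.2195]
orientation: [-2.474, -1.934, -0.003]
contact_force: [-5.0, 1.4, 9.5]
grip_width: 0.0003
```

>>> apply_moves(dp=[[0,0,-0.1],[0,0,-0.3],[0,0,-0.3],[0,0,0],[0,0,0],[0,0,0]], twist=[[0,0,0],[0,0,0],[0,0,0],[0,0,0],[0,0,0],[0,0,0]], jaw=[255,255,255,255,255,255])

```text
clock: 10.2
tcp_pos: [0.5807, -0.2169, 0.3093]
orientation: [2.473, 1.933, 0.007]
contact_force: [-0.3, 0.6, -0.2]
grip_width: 0.0001
```

```bash
python3 - <<'E'
from h import *
goto(.58,-.2145,.1,-14)
f=r.grab_frame('side');save(f,'side5')
E
```

```text
clock 10.2 tcp [ 0.5807 -0.2169  0.3093] tool z [ 0.005  0.001 -1.   ] ydir -14.0 F [-0.3  0.6 -0.2] j [ 0.08  0.49  0.23  1.79 -0.15  0.87  1.71] w 0.0
tool shift mm [ 2.1 -1.5 36.3] units [ 0.018 -0.012  0.302]
twist deg [ 0.3 -0.1  0. ] units [ 0.002 -0.001  0.   ]
```

View pics/side5.png

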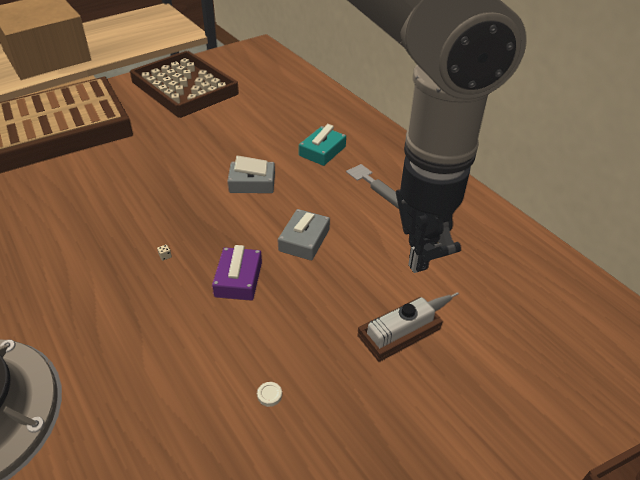

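```bash
python3 - <<'E'
from h import *
f=r.grab_frame('side')
for n,(a,b,c2,d),th in [('wide',(225,150,280,195),-32),('narrow',(275,200,335,260),33)]:
    hsv=cv2.cvtColor(f['color'],cv2.COLOR_RGB2HSV);s=hsv[b:d,a:c2]
    ys,xs=np.where(cv2.erode(((s[...,2]>190)&(s[...,1]<60)).astype(np.uint8),np.ones((2,2))));ys+=b;xs+=a
    z=f['z_map'][ys,xs];nn=cv2.undistortPoints(np.c_[xs,ys].astype(float).reshape(-1,1,2),f['intrinsics'],f['dist_coeffs']).reshape(-1,2)
    X=(np.c_[nn,np.ones(len(nn))]*z[:,None]-f['t'])@f['R'];X=X[(X[:,2]>.033)&(X[:,2]<.06)]
    t=X[:,:2]@[np.cos(np.radians(th)),np.sin(np.radians(th))];print(n,len(X),'slope along x',np.polyfit(t,X[:,2],1).round(3))
s0=pickle.load(open('side0.pkl','rb'));D=np.abs(f['color'].astype(int)-s0['color']).sum(2)
for n,(a,b,c,d) in dict(pen=(355,290,465,360),gauge=(415,215,450,255),checker=(250,375,290,410),die=(150,240,175,262)).items(): print(n,(D[b:d,a:c]>90).sum())
E
```

```text
wide 337 slope along x [-0.207  0.123]
narrow 106 slope along x [-0.215  0.152]
pen 1
gauge 1315
checker 0
die 0
```

```bash
python3 -c "
from h import *
print(r.get_obs()['contact_force'].round(1)); print(r.hand_in())"
```

```text
[0.2 0.3 0.5]
the job is handed in; nothing more can be done
None
```

I switched on the wide rocker, then the narrow one, then held the pen's button down for about 0.9 s and let it come up. The job is handed in at about 10 s of the 43 s allowed; no verdict was reported.

**Last checks**
- **Rockers:** the side camera's depth gave tilts of -0.207 (wide) and -0.215 (narrow). Both are about 0.2 rad down, which is fully on.
- **Button:** the fingertip reached about 46 mm above the bench, which is full travel. It read 9.5–13 N there, against the 5 N that full travel takes.
- **Pen:** it looks unchanged in the side view compared with the start, and the button looks up again.
- **Bystanders:** the die and checker are unchanged in the side view. The gauge and part of the scraper were hidden behind the arm in the last picture, so I could not check them by image, but the tool did not come near either one.
- **Robot:** raised clear of everything, with no contact force.

**What went less well**
- The wide rocker's stop was hit harder than I meant, at about 92 N on the wrist, still under the 120 N limit. I used smaller steps after that, and the narrow rocker's stop took about 20 N.
- Small tool moves tended to drift and tilt the tool slightly, so I corrected its pose before each press.

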